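Hold a bun foot down in the sprung ring of the foot sander

ROBOT

A 6-joint arm with a two-finger parallel gripper is mounted at the origin on the work surface. World frame = base frame: x ahead of the robot, y to its left, z up, the work surface at z = 0. Lengths are in mm, angles in rad, forces in N, time in s.
With the tool pointing down it reaches from about 350 to 975 mm from the base axis. Payload 7.1 kg.
Tool frame: the origin (TCP) lies midway between the tips of the shut fingers; the grasp point (between the pads) lies ctrl.grip_point_offset behind it (ctrl.grip_point_offset is the distance from the TCP to the grasp point, in mm); z points along the fingers, y is the line along which they close (so a half turn about z gives the same grasp; the last joint's range is limited). The gripper opens to 88 mm and grips with 3 to 60 N. Pads are 20 mm wide; open, the fingers measure 115 mm over their backs; the gripper's body (75 mm by 178 mm) begins 61 mm behind the grasp point.
Start: joints at [1.286, 0.423, 1.63, -0, 1.089, -0.019], TCP at [164.144, 603.043, 222.675] pointing down, gripper open.
Joint ranges: [-3, 3], [-0.9, 2.11], [0.09, 2.58], [-1.31, 4.45], [0.11, 2.69], [-2.54, 2.54]. Speed limits (rad/s): [2.39, 2.39, 3.01, 3.14, 3.14, 3.14].

INTERFACE

Orientations are given as a rotation vector (axis times angle).
In Python, from workcell import ctrl, get_image, close_job, finder gives the robot as it stands.
- The arm moves only by the tool servo_tool, never from a script. Its argument "deltas" is a list of rows, each a list of 2 entries, a list of its own where there are three numbers: the shift along the tool's x, y, z in mm, then the turn, a rotation vector about the tool's x, y, z in rad. A call has 1 to 5 rows; each row is the pose to reach, as a shift and turn from the pose commanded when the call began, along the tool's axes at that moment; what a row does not reach only later rows make up. A row lasts 1/12 s, in which the tool goes at most 41.7 mm and 7.16 degrees, less where a joint would pass 70% of its speed; a pose out of reach is approached as far as the arm can. A call with a gripper value outside its range is refused whole. "grip" is the closure, from -1 (fully open) to 1 (shut), so that 0 is half open, set as the call begins (left out, the last holds). The fingers move at their own pace and stop on an object; the grip force is fixed at half the most. Time passes only in rows, so rows that repeat a pose let the fingers close. It gives the time, the measured TCP pose, the force, the opening and the grip force at its end, in the units of the state.
- ctrl.get_obs(): the state, without advancing time (a new reading comes with each control period).
- get_image(name): name is "side" or "top"; returns a dict with "frame" (400x640x3 uint8, blue, green, red), "depth" (400x640 float32, mm along the optical axis (not along the pixel's ray), 0 where there is no reading), "K" (3x3 intrinsics, pixels), "pose" (4x4, takes a point from camera to world coordinates). Camera axes: x right, y down, z forward; pixel columns grow to the right and rows downward; lengths in mm; the calibration is good to about 2 mm. A picture is of the moment at which its call begins.
- close_job(): hands the job in; it is judged then, once.
Trained networks look in a picture, given as the dict that the camera call returned (one of the last four; its "shot" number tells which), for a name from the list of things; names that differ only in an ending like _2 or _b are one class to them, and where a whole thing is asked for, a point or a joint stands for the part that bears it (a point fixed in the world has none). Each returns a list of dicts, best first, with "score" (0 to 1); they miss things now and then, are a little off and sometimes report something else, mostly with a low value. They report only what shows in the picture. A call takes as long as a camera call. They do not tell look-alikes from the thing itself.
- finder.search_frame(query, picture): "rect" ([centre column, centre row, width, height] as shares, 0 to 1, of the picture: columns of its width, rows of its height, round what is visible of it).
- finder.silhouettes(query, picture): "mask" (400x640 bool, what is visible of it) and "rect" ([centre column, centre row, width, height] as shares, 0 to 1, of the picture: columns of its width, rows of its height, round what is visible of it).
The state is a dict: "t": time; "qpos": joint angles; "qvel": joint speeds; "joint_torque": joint torques, N m; "ee_pos": TCP position; "orientation": TCP orientation; "ft_force": force on the tool from outside, world axes, zero at the start; "moment": the same for the moment, N m; "width": finger opening in mm; "grasp_force": force on a finger pad.
Only numpy, scipy, OpenCV 4.12 (cv2) and the standard library are available. Lean on these libraries where they do the work, as an engineer would, in place of code of your own. Each camera call takes 0.05 s, during which the arm holds its last target. There are 200 camera calls.

TASK

Sand the sole of the round-bodied turned furniture foot: first press the sander's dust-box lid shut until it clicks and stays shut, as its safety interlock needs. Then stand the bun foot upright, sole down, in the sprung ring cradle and press it down until the sole bears on the abrasive disc below, and finish while still holding it pressed down there: do not let go. Leave the tapered foot, tape roll, drill and steel plate where they are.

Things in the scene. Friction and masses are not known exactly. Their poses are not given: they have to be found in the camera images.
- sander: Low bench sander fixed to the bench. Left half (own +y): grey housing 170 x 155 mm, 42 mm high, with abrasive disc and sprung ring, a motor 72 mm high behind it (+x). Right half: dark dust box 130 (x) x 120 (y) x 90 mm high with hinged lid. Origin at bench level; cradle axis at (0, +80 mm), dust box centre at (0, -85 mm). z up; x points away from the robot at yaw 0.
- disc_centre (a point): Centre of the top face of the abrasive disc (92 mm diameter, reddish, 46 mm above the bench), on the cradle axis, under the ring. It does not move.
- ring_centre (a point): Centre of the top face of the cradle's aluminium ring: outer diameter 84, hole 54, 8 mm thick, on three sprung sleeves (58 mm from the axis, 4 mm above the ring). Top face 80 mm above the bench at rest; slides vertically only, and this point moves with it. The bun foot's round body sits in the hole and centres itself; its sole is then about 15 mm below this point.
- ring (a joint): How far the ring is pressed down, in m: 0 at rest (up). Spring 6 N at 0, rising by 0.4 N per mm; the bun foot's weight alone does not sink it. The sole of a seated bun foot meets the disc at about 0.019 (within 1 mm), where the spring pushes up about 13.5 N. The ring's own stop is at 0.024.
- lid (a joint): Angle of the dust-box lid in rad: 0 shut, 0.65 to 1.0 at the start, 1.1 at most. It stays where left when well open, but from below about 0.4 it springs back up to 0.4 unless clicked home: a sprung catch stops it at about 0.11 until pressed with about 8 N at lid_press (a moving hand may feel more), then it snaps in and is held shut at 0 to 0.01.
- lid_hinge (a point): Mid-point of the lid's hinge line, on the far (+x) top rim of the dust box, 90 mm above the bench, 65 mm in +x from the dust box's centre. The hinge line runs along y of the sander.
- lid_press (a point): Where to press: on the lid's top face near its free edge, 115 mm from the hinge line, 6 mm above the underside (which is level with the hinge), on the mid-line. The lid is a flat plate 136 x 124 x 6 mm; its free edge, towards the robot, is 19 mm beyond this point. Open, it leans up from the hinge, free edge high, top face looking up and away from the robot. Moves with the lid.
- bun_foot: The turned wooden bun foot: a ball-shaped body 72 mm in diameter with its centre 39 mm above the sole, a short flat-bottomed sole stub 34 mm in diameter and 8 mm high underneath, and a straight spigot 26 mm in diameter on top, from 73 to 132 mm above the sole. Loose, 0.14 to 0.28 kg, stands upright on the bench. Origin: centre of the sole; z up along the spigot.
- tapered_foot: Another turned wooden foot, not to be used: a straight cone widening upwards from 36 to 60 mm diameter over 66 mm, with a 26 mm spigot up to 120 mm. Loose, upright. Origin at the centre of its underside.
- tape_roll: Roll of cream masking tape lying flat, 110 mm across, 48 mm high. Loose bystander. Origin at the centre of its underside.
- drill: Blue and black cordless drill standing on its battery, 232 mm high, about 250 mm long along its own x, chuck and bit to -x. Loose bystander. Origin under the battery's centre.
- plate: Flat steel mending plate, 28 x 95 x 4 mm, lying on the bench. Loose bystander. Origin at the centre of its underside.
Not all that is in view belongs to the job. Leave any green or pink look-alike of the bun_foot alone.

How it is judged (in metres and radians):
On the way, in this order (a step that is already met when the one before it is completed fails the run):
1. the dust-box lid is clicked shut (value of joint lid below 0.04 rad and contact force between the fingers and sander below 0.5 N), for 0.2 s.
2. the bun foot stands in the ring and presses it down until the sole is on the disc (value of joint ring above 0.0155 m and horizontal distance between bun_foot and ring_centre below 0.006 m), for 0.2 s.
At the end, for the whole second after the job is handed in: The lid is shut (under 0.04 rad); the bun foot is upright (within 0.09 rad) and centred in the ring (within 6 mm), the ring pressed down more than 15.5 mm, the sole within 2 mm of the disc and the foot bearing on the sander, and the fingers still push or hold the foot with more than 3 N (all of step 2 and value of joint lid below 0.04 rad and z of bun_foot in the frame of disc_centre below 0.002 m and contact force between bun_foot and sander above 1 N and angle between bun_foot's own z axis and vertical below 0.09 rad and contact force between the fingers and bun_foot above 3 N); the arm keeps its last pose, push and grip.
It fails at once if the tapered foot was displaced by more than 3 cm (distance of tapered_foot from where it was at the start of the episode above 0.03 m).
It fails at once if the tape roll was displaced by more than 3 cm (distance of tape_roll from where it was at the start of the episode above 0.03 m).
It fails at once if the drill was displaced by more than 3 cm (distance of drill from where it was at the start of the episode above 0.03 m).
It fails at once if the steel plate was displaced by more than 3 cm (distance of plate from where it was at the start of the episode above 0.03 m).
It also fails if it takes over 62 s, if anything falls off the work surface, if the arm or the gripper's body presses on something with over 40 N, if the wrist force passes 120 N, or if a joint passes its speed limit or range.

## Working session

There is one attempt and no reset: what is moved stays moved. The work goes in short steps, Python scripts to look and compute and a tool call to move; the robot and the scene stay as the last step left them, time stands still between calls to the robot, and variables do not carry over. Pictures are saved under pics/ and viewed, at most 10 in all, crops included, and the job is handed in when it is done.

Besides the shell and the picture viewer there is one more tool, called after "Call:" by a JSON object that holds its "api" and its "payload". servo_tool: Moves the arm, as the interface text tells. Its arguments: {"type":"object","properties":{"deltas":{"type":"array","items":{"type":"array"}},"grip":{"type":"number"}},"required":["deltas"]}

```bash
mkdir -p pics; ls; cat > h.py <<'E'
import numpy as np, cv2
from workcell import ctrl, get_image, close_job, finder
def pts(p, mask=None):
    d=p["depth"]; v,u=np.nonzero((d>0)&(mask if mask is not None else True))
    z=d[v,u]; K=p["K"]; c=np.stack([(u-K[0,2])*z/K[0,0],(v-K[1,2])*z/K[1,1],z,np.ones_like(z)])
    return (p["pose"]@c)[:3].T
E
python3 - <<'E'
from h import *
o=ctrl.get_obs(); print(o, ctrl.grip_point_offset)
for n in("side","top"):
    p=get_image(n); cv2.imwrite(f"pics/{n}0.png",p["frame"]); np.savez(f"{n}0.npz",**p)
    print(n,p["pose"].round(2).tolist())
    for q in("sander","ring","lid","bun_foot","tapered_foot","tape_roll","drill","plate"):
        for r in finder.silhouettes(q,p)[:4]:
            P=pts(p,r["mask"]); c=np.array(r["rect"])*[640,400,640,400]
            print(q,round(r["score"],2),c.round(),np.median(P,0).round() if len(P) else None,P.max(0).round() if len(P) else None,P.min(0).round() if len(P) else None)
E
```

```text
pics
{'t': 0.0, 'qpos': array([ 1.28600685e+00,  4.23844560e-01,  1.63066726e+00,  2.23912552e-05,
        1.08859346e+00, -1.89699823e-02]), 'qvel': array([ 0.00143681, -0.00136757, -0.00130834, -0.00014589, -0.00169496,
        0.00109854]), 'joint_torque': array([ 1.37778756e-03, -5.44634950e+01, -2.73659045e+01,  6.43278728e-02,
        2.28077034e-02, -9.29457838e-05]), 'ee_pos': array([163.98580955, 602.53950767, 221.90830501]), 'orientation': array([-4.16303191e-01, -3.11363606e+00,  2.34378593e-03]), 'ft_force': array([0.71374337, 0.11982193, 0.43449357]), 'moment': array([-0.03410098, -0.05327211, -0.02756016]), 'grasp_force': 0.0, 'width': 87.80573372863779} 18.700000000000003
side [[0.91, -0.31, 0.29, 237.94], [-0.42, -0.69, 0.58, -488.36], [0.02, -0.65, -0.76, 846.21], [0.0, 0.0, 0.0, 1.0]]
sander 0.84 [384. 277. 124. 138.] [ 557. -171.   55.] [780.  29. 183.] [ 466. -307.   -2.]
ring 0.61 [363. 236.  50.  34.] [579. -62.  81.] [646.  -5.  91.] [ 533. -117.   41.]
lid 0.66 [397. 284.  63.  66.] [ 552. -239.  145.] [ 645. -164.  183.] [ 494. -306.   -1.]
lid 0.51 [364. 243
[... 1234 characters left out ...]
  -8.]
bun_foot 0.95 [265. 126.  27.  26.] [735. 285.  64.] [800. 332. 138.] [708. 255.  -5.]
bun_foot 0.89 [296. 159.  20.  21.] [639. 186.  65.] [681. 229. 137.] [613. 155.  -7.]
bun_foot 0.61 [303. 202.  19.  27.] [512. 156.  64.] [559. 193. 141.] [483. 125.  -7.]
tapered_foot 0.79 [258. 213.  18.  18.] [472. 286.  75.] [503. 321. 127.] [448. 261.  -3.]
tape_roll 0.61 [208. 255.  42.  38.] [349. 444.  47.] [402. 501.  57.] [297. 391.  -5.]
drill 0.73 [215. 160.  53. 101.] [570. 396. 217.] [752. 504. 239.] [493. 330.  -4.]
plate 0.63 [384. 175.  38.  38.] [582. -63.  80.] [645. -24.  93.] [ 535. -134.   38.]
plate 0.6 [328. 262.  29.  11.] [332.  77.   4.] [350. 128.  13.] [314.  32.  -5.]
```

```bash
python3 - <<'E'
from h import *
s=cv2.imread("pics/side0.png"); t=cv2.imread("pics/top0.png")
a=cv2.resize(s[100:350,180:460],None,fx=1.9,fy=1.9,interpolation=3)[:475,:400*2]
cv2.imwrite("pics/c1.png",cv2.resize(s[90:360,150:510],(800,600),interpolation=3))
cv2.imwrite("pics/c2.png",cv2.resize(t[90:290,190:457],(800,600),interpolation=3))
E
```

```text
(no output)
```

View pics/c1.png

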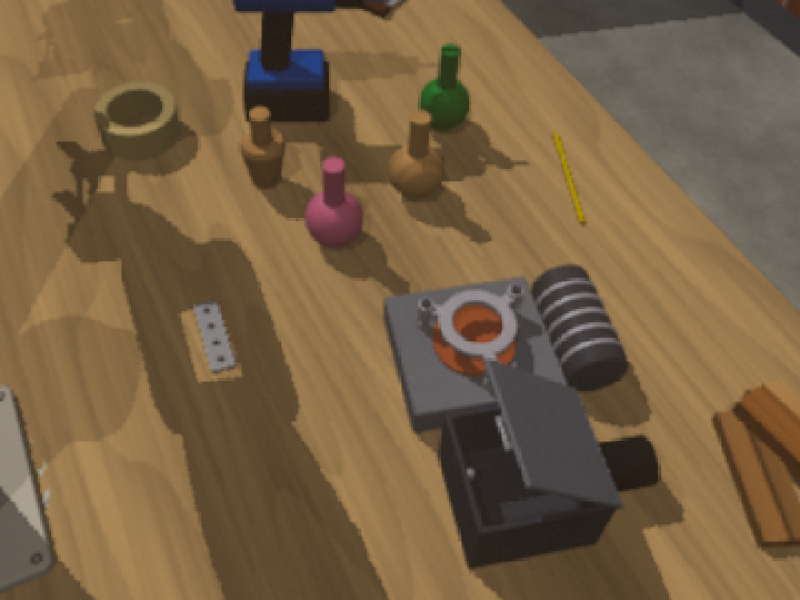

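View pics/c2.png

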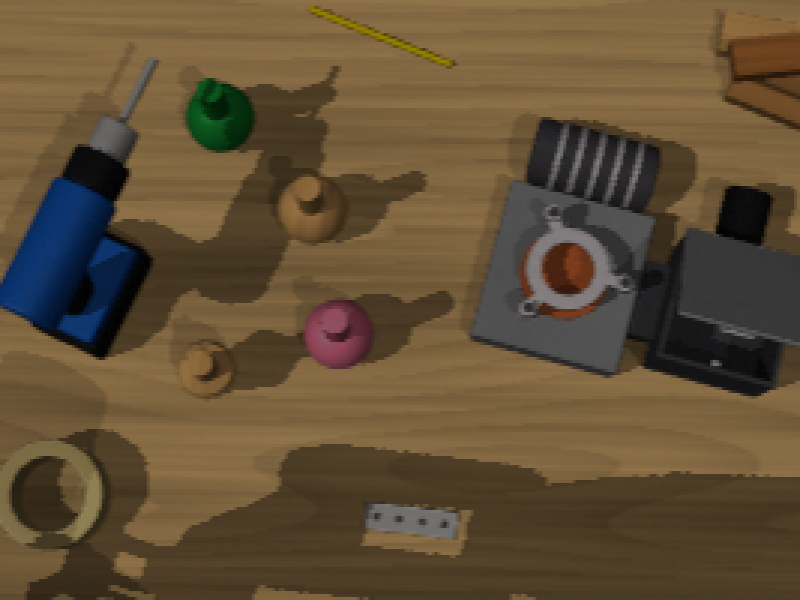

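Round candidates are green at side (347,131), pink at (298,179) and plain wood at (336,160). The wooden round one in the middle is the bun foot, because green and pink are excluded and the tapered foot at about (258,213) in the top view is a cone. The sander is turned slightly clockwise, with its lid open.

```bash
cat > m.py <<'E'
from h import *
from scipy.optimize import least_squares as ls
def sphere(P,c0,r):
    f=lambda c:np.linalg.norm(P-c,axis=1)-r
    return ls(f,c0,loss="soft_l1",f_scale=1.).x
def cyl(P,c0,r): return ls(lambda c:np.linalg.norm(P[:,:2]-c,axis=1)-r,c0,loss="soft_l1").x
E
python3 - <<'E'
from m import *
for n in("side","top"):
    p=dict(np.load(n+"0.npz")); A=pts(p)
    d=np.linalg.norm(A[:,:2]-[639,187],axis=1)
    B=A[(d<50)&(A[:,2]>12)&(A[:,2]<70)]; S=A[(d<30)&(A[:,2]>80)&(A[:,2]<128)]
    T=A[(d<30)&(A[:,2]>128)]
    print(n,"ball",sphere(B,[639,187,39],36).round(1),"spigot",cyl(S,[639,187],13).round(1),len(S),"top",T.mean(0).round(1),len(T))
    # ring
    R=A[(np.linalg.norm(A[:,:2]-[580,-70],axis=1)<75)&(A[:,2]>74)&(A[:,2]<83)&(A[:,1]>-135)]
    f=lambda c:np.maximum(np.maximum(np.linalg.norm(R[:,:2]-c,axis=1)-42,27-np.linalg.norm(R[:,:2]-c,axis=1)),0)
    print("ring",ls(f,[580,-70],loss="soft_l1").x.round(1),len(R),np.median(R[:,2]).round(1))
    # lid plane
    L=finder.silhouettes
    M=A[(A[:,0]>480)&(A[:,0]<660)&(A[:,1]<-150)&(A[:,1]>-320)&(A[:,2]>100)]
    c=np.median(M,0)
    for _ in range(6):
        u,s,vt=np.linalg.svd(M-M.mean(0),full_matrices=False); nn=vt[2]*np.sign(vt[2,2]); r=(M-M.mean(0))@nn
        M=M[abs(r)<max(3,2*r.std())]
    print("lid n",nn.round(3),"c",M.mean(0).round(1),"ang",np.arccos(nn[2]).round(3),"yaw",np.arctan2(nn[1],nn[0]).round(3),len(M),M.min(0).round(),M.max(0).round())
    # housing top
    H=A[(A[:,2]>38)&(A[:,2]<45)&(A[:,0]>480)&(A[:,0]<700)&(A[:,1]>-175)&(A[:,1]<10)]
    rect=cv2.minAreaRect(H[:,:2].astype(np.float32)); print("housing",rect)
E
```

```text
side ball [647.7 190.8  39.9] spigot [647.5 190.8] 111 top [646.  188.3 132.1] 65
ring [582.9 -69.9] 587 80.4
lid n [ 0.621 -0.156  0.768] c [ 552.8 -237.8  144.4] ang 0.695 yaw -0.247 2070 [ 494. -306.  100.] [ 618. -164.  183.]
housing ((587.4838256835938, -79.36296844482422), (213.400634765625, 185.25173950195312), 3.4650018215179443)
top ball [649.1 189.6  38.8] spigot [648.8 189.8] 39 top [647.8 189.5 132.1] 55
ring [583.7 -70.5] 352 79.7
lid n [ 0.622 -0.159  0.767] c [ 554.9 -232.2  143.2] ang 0.697 yaw -0.251 1071 [ 496. -303.  100.] [ 618. -164.  185.]
housing ((583.44677734375, -94.1378173828125), (200.46995544433594, 180.8912811279297), 76.33978271484375)
```

Bun foot at (648,190), ring at (583,-70), sander yaw -0.249, lid at 0.697 rad. Next I swing over to the lid with the fingers shut.

Call:
{"api": "servo_tool", "payload": {"deltas": [[[-25,-31,0],[0,0,0]],[[-50,-62,0],[0,0,0]],[[-75,-93,0],[0,0,0]],[[-100,-124,0],[0,0,0]],[[-125,-155,0],[0,0,0]]], "grip": 1}}

```text
t: 1.32
ee_pos: [244.3, 419.0, 222.7]
orientation: [0.415, 3.114, 0.0]
ft_force: [0.5, -0.5, 0.3]
width: 57.9
grasp_force: 0.0
```

Call:
{"api": "servo_tool", "payload": {"deltas": [[[-25,-31,0],[0,0,0]],[[-50,-62,0],[0,0,0]],[[-75,-93,0],[0,0,0]],[[-100,-124,0],[0,0,0]],[[-125,-155,0],[0,0,0]]]}}

```text
t: 1.73
ee_pos: [324.3, 236.6, 223.0]
orientation: [0.415, 3.113, 0.001]
ft_force: [0.7, -0.4, -0.4]
width: 24.6
grasp_force: 0.0
```

Call:
{"api": "servo_tool", "payload": {"deltas": [[[-25,-31,0],[0,0,0]],[[-50,-62,0],[0,0,0]],[[-75,-93,0],[0,0,0]],[[-100,-124,0],[0,0,0]],[[-125,-155,0],[0,0,0]]]}}

```text
t: 2.15
ee_pos: [404.4, 53.9, 223.1]
orientation: [0.416, 3.113, 0.001]
ft_force: [0.2, 0.0, 1.2]
width: 0.4
grasp_force: 0.0
```

Call:
{"api": "servo_tool", "payload": {"deltas": [[[-25,-31,0],[0,0,0]],[[-50,-62,0],[0,0,0]],[[-75,-93,0],[0,0,0]],[[-100,-124,0],[0,0,0]],[[-125,-155,0],[0,0,0]]]}}

```text
t: 2.57
ee_pos: [484.2, -128.7, 222.9]
orientation: [0.417, 3.113, -0.0]
ft_force: [0.2, 0.6, -0.1]
width: 0.7
grasp_force: 0.0
```

Call:
{"api": "servo_tool", "payload": {"deltas": [[[-25,-31,0],[0,0,0]],[[-50,-62,0],[0,0,0]],[[-65,-84,10],[0,0,0]],[[-65,-84,30],[0,0,0]],[[-65,-84,35],[0,0,0]]]}}

```text
t: 2.98
ee_pos: [523.4, -225.7, 185.3]
orientation: [-0.42, -3.111, -0.001]
ft_force: [-0.8, 0.2, 0.1]
width: 0.4
grasp_force: 0.0
```

```bash
python3 - <<'E'
from h import *
o=ctrl.get_obs();print(o["ee_pos"],o["orientation"],o["ft_force"])
p=get_image("side"); cv2.imwrite("pics/s1.png",cv2.resize(p["frame"][180:370,270:520],(750,570),interpolation=3))
h=np.array([605.6,-246.1])
for t in np.arange(.7,-.01,-.1): print(round(t,2),(115*np.cos(t)-6*np.sin(t)).round(1),(90+115*np.sin(t)+6*np.cos(t)).round(1))
E
```

```text
[ 523.41426302 -225.69195244  185.28531933] [-4.19597760e-01 -3.11056053e+00 -1.36819937e-03] [-0.78098181  0.23789498  0.11026102]
0.7 84.1 168.7
0.6 91.5 159.9
0.5 98.0 150.4
0.4 103.6 140.3
0.3 108.1 129.7
0.2 111.5 118.7
0.1 113.8 107.5
0.0 115.0 96.0
```

View pics/s1.png

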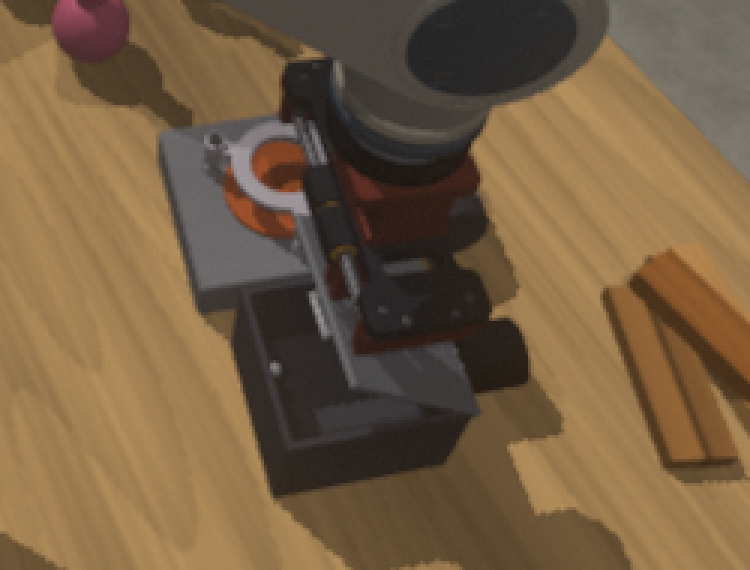

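Call:
{"api": "servo_tool", "payload": {"deltas": [[[2,0,9],[0,0,0]],[[5,0,18],[0,0,0]],[[8,0,26],[0,0,0]],[[13,0,35],[0,0,0]],[[17,0,43],[0,0,0]]]}}

```text
t: 3.45
ee_pos: [507.4, -219.5, 144.2]
orientation: [0.415, 3.114, -0.0]
ft_force: [0.3, -0.3, 1.4]
width: 0.6
grasp_force: 0.7
```

Call:
{"api": "servo_tool", "payload": {"deltas": [[[3,0,7],[0,0,0]],[[5,0,14],[0,0,0]],[[7,0,20],[0,0,0]],[[8,0,25],[0,0,0]],[[9,0,30],[0,0,0]]]}}

```text
t: 3.87
ee_pos: [499.0, -217.7, 114.1]
orientation: [-0.416, -3.113, -0.0]
ft_force: [-0.7, 0.4, 2.4]
width: 0.3
grasp_force: 1.0
```

Call:
{"api": "servo_tool", "payload": {"deltas": [[[1,0,3],[0,0,0]],[[2,0,6],[0,0,0]],[[3,0,8],[0,0,0]],[[4,0,10],[0,0,0]],[[4,0,12],[0,0,0]]]}}

```text
t: 4.28
ee_pos: [497.4, -217.4, 104.5]
orientation: [0.416, 3.109, -0.001]
ft_force: [0.6, 1.1, 7.1]
width: 0.3
grasp_force: 3.6
```

Call:
{"api": "servo_tool", "payload": {"deltas": [[[0,0,2],[0,0,0]],[[0,0,4],[0,0,0]],[[0,0,5],[0,0,0]],[[0,0,6],[0,0,0]],[[0,0,6],[0,0,0]]]}}

```text
t: 4.7
ee_pos: [495.5, -216.9, 96.5]
orientation: [0.416, 3.114, -0.0]
ft_force: [1.0, -1.3, 0.4]
width: 0.4
grasp_force: 0.5
```

Call:
{"api": "servo_tool", "payload": {"deltas": [[[0,0,1],[0,0,0]],[[0,0,2],[0,0,0]],[[0,0,2],[0,0,0]]]}}

```text
t: 4.95
ee_pos: [495.6, -216.9, 96.0]
orientation: [0.416, 3.114, -0.0]
ft_force: [-3.2, 1.8, 17.0]
width: -0.0
grasp_force: 8.3
```

Call:
{"api": "servo_tool", "payload": {"deltas": [[[0,0,-10],[0,0,0]],[[0,0,-35],[0,0,0]],[[0,0,-65],[0,0,0]],[[0,0,-95],[0,0,0]],[[0,0,-125],[0,0,0]]], "grip": -1}}

```text
t: 5.37
ee_pos: [494.4, -216.4, 220.5]
orientation: [-0.416, -3.112, -0.001]
ft_force: [0.3, -0.5, -1.0]
width: 30.0
grasp_force: 0.0
```

```bash
python3 - <<'E'
from h import *
o=ctrl.get_obs();print(o["ee_pos"],o["orientation"],o["ft_force"])
p=get_image("side"); cv2.imwrite("pics/s2.png",cv2.resize(p["frame"][180:370,270:520],(750,570),interpolation=3))
A=pts(p); ex=np.array([.969,-.2464]); ey=np.array([.2464,.969]); q=A[:,:2]-[542.7,-230.1]
a,b=q@ex,q@ey
m=(abs(a)<60)&(abs(b)<50)&(A[:,2]<130); M=A[m]
print(m.sum(),np.percentile(M[:,2],[5,25,50,75,95])); print(np.polyfit(a[m],M[:,2],1))
E
```

```text
[ 494.44265894 -216.41137037  220.50310272] [-4.16055186e-01 -3.11170282e+00 -8.40703905e-04] [ 0.3233413  -0.48148996 -0.9659533 ]
1975 [95.04751411 96.41281892 97.23837877 98.10829954 99.31757747]
[-5.83371207e-03  9.72015474e+01]
```

View pics/s2.png

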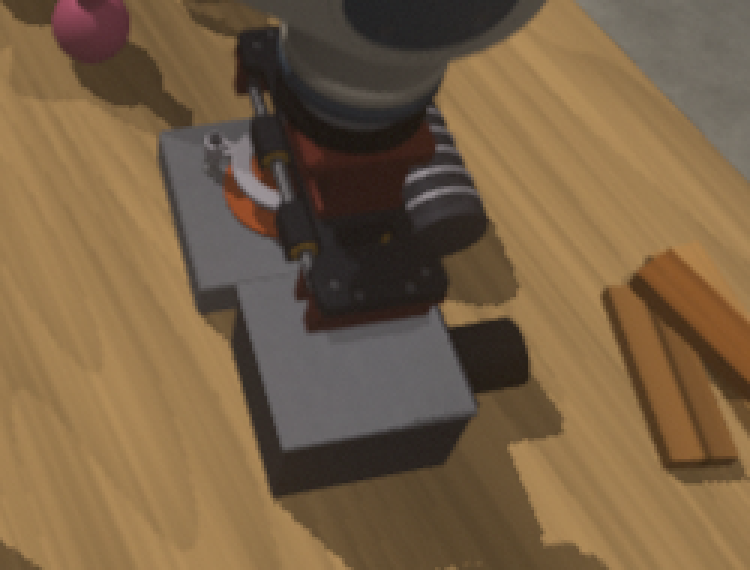

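The lid is shut and flat. Next I go over the bun foot.

Call:
{"api": "servo_tool", "payload": {"deltas": [[[-4,39,0],[0,0,0]],[[-8,78,0],[0,0,0]],[[-12,117,0],[0,0,0]],[[-16,156,0],[0,0,0]],[[-20,195,0],[0,0,0]]]}}

```text
t: 5.83
ee_pos: [565.7, -32.2, 219.4]
orientation: [-0.417, -3.113, 0.0]
ft_force: [0.3, 0.1, -0.3]
width: 67.4
grasp_force: 0.0
```

Call:
{"api": "servo_tool", "payload": {"deltas": [[[-4,39,0],[0,0,0]],[[-8,78,0],[0,0,0]],[[-12,117,0],[0,0,0]],[[-16,156,0],[0,0,0]],[[-20,195,0],[0,0,0]]]}}

```text
t: 6.25
ee_pos: [636.2, 150.8, 219.0]
orientation: [-0.416, -3.112, 0.001]
ft_force: [0.9, -0.5, 0.1]
width: 87.7
grasp_force: 0.0
```

Call:
{"api": "servo_tool", "payload": {"deltas": [[[-1,22,0],[0,0,0]],[[-2,43,0],[0,0,0]],[[-2,43,0],[0,0,0]],[[-2,43,0],[0,0,0]]]}}

```text
t: 6.58
ee_pos: [649.0, 190.6, 218.7]
orientation: [-0.413, -3.113, 0.002]
ft_force: [-0.3, -0.4, 0.8]
width: 87.8
grasp_force: 0.0
```

Call:
{"api": "servo_tool", "payload": {"deltas": [[[0,0,30],[0,0,0]],[[0,0,65],[0,0,0]],[[0,0,100],[0,0,0]],[[0,0,125],[0,0,0]],[[0,0,135],[0,0,0]]]}}

```text
t: 7.0
ee_pos: [646.5, 187.6, 80.4]
orientation: [-0.417, -3.107, 0.005]
ft_force: [-0.2, 0.2, 0.1]
width: 87.9
grasp_force: 0.0
```

Call:
{"api": "servo_tool", "payload": {"deltas": [[[0,0,0],[0,0,0]],[[0,0,0],[0,0,0]],[[0,0,0],[0,0,0]],[[0,0,0],[0,0,0]],[[0,0,0],[0,0,0]]], "grip": 1}}

```text
t: 7.42
ee_pos: [650.8, 190.2, 86.6]
orientation: [0.416, 3.111, 0.002]
ft_force: [-0.2, -0.0, -0.5]
width: 58.1
grasp_force: 0.0
```

Call:
{"api": "servo_tool", "payload": {"deltas": [[[0,0,0],[0,0,0]],[[0,0,0],[0,0,0]],[[0,0,0],[0,0,0]],[[0,0,0],[0,0,0]],[[0,0,0],[0,0,0]]]}}

```text
t: 7.83
ee_pos: [649.7, 190.0, 84.7]
orientation: [-0.416, -3.114, 0.0]
ft_force: [-0.9, -1.4, -1.7]
width: 25.8
grasp_force: 30.0
```

Call:
{"api": "servo_tool", "payload": {"deltas": [[[0,0,0],[0,0,0]],[[0,0,0],[0,0,0]],[[0,0,0],[0,0,0]],[[0,0,0],[0,0,0]],[[0,0,0],[0,0,0]]]}}

```text
t: 8.25
ee_pos: [649.7, 190.0, 84.7]
orientation: [-0.416, -3.114, 0.0]
ft_force: [-0.1, -1.0, 0.5]
width: 25.4
grasp_force: 30.0
```

Call:
{"api": "servo_tool", "payload": {"deltas": [[[0,0,-10],[0,0,0]],[[0,0,-30],[0,0,0]],[[0,0,-60],[0,0,0]],[[0,0,-90],[0,0,0]],[[0,0,-110],[0,0,0]]]}}

```text
t: 8.67
ee_pos: [650.4, 190.2, 197.8]
orientation: [0.416, 3.112, 0.001]
ft_force: [0.8, 0.3, -2.0]
width: 25.4
grasp_force: 30.0
```

Call:
{"api": "servo_tool", "payload": {"deltas": [[[0,-15,0],[0,0,0]],[[-1,-40,0],[0,0,0]],[[-2,-70,0],[0,0,0]],[[-2,-100,0],[0,0,0]],[[-3,-130,0],[0,0,0]]]}}

```text
t: 9.08
ee_pos: [616.4, 61.9, 193.3]
orientation: [-0.415, -3.112, 0.001]
ft_force: [-0.4, -0.6, -2.1]
width: 25.7
grasp_force: 30.0
```

Call:
{"api": "servo_tool", "payload": {"deltas": [[[-1,-30,0],[0,0,0]],[[-2,-60,0],[0,0,0]],[[-3,-90,0],[0,0,0]],[[-3,-115,0],[0,0,0]],[[-3,-138,0],[0,0,0]]]}}

```text
t: 9.5
ee_pos: [582.9, -72.4, 193.4]
orientation: [-0.417, -3.111, 0.001]
ft_force: [0.7, 0.9, -3.2]
width: 26.0
grasp_force: 30.0
```

Call:
{"api": "servo_tool", "payload": {"deltas": [[[0,0,0],[0,0,0]],[[0,0,0],[0,0,0]],[[0,0,0],[0,0,0]]]}}

```text
t: 9.75
ee_pos: [584.3, -70.2, 194.0]
orientation: [-0.417, -3.112, -0.0]
ft_force: [1.2, 0.0, -2.7]
width: 25.4
grasp_force: 30.0
```

```bash
cat > f.py <<'E'
from m import *
o=ctrl.get_obs();e=o["ee_pos"];print(e.round(1),o["orientation"].round(4),o["ft_force"].round(1),o["width"],o["grasp_force"])
import sys
for n in("side","top"):
    p=get_image(n)
    if n=="side": cv2.imwrite(f"pics/{sys.argv[1]}.png",cv2.resize(p["frame"][150:320,250:480],(800,591),interpolation=3))
    A=pts(p); z0=e[2]-85
    d=np.linalg.norm(A[:,:2]-e[:2],axis=1); B=A[(d<48)&(A[:,2]>max(z0+10,86))&(A[:,2]<z0+70)]
    if len(B)>20: print(n,"ball",sphere(B,[e[0],e[1],z0+39],36).round(1),len(B))
    R=A[(np.linalg.norm(A[:,:2]-[583,-70],axis=1)<75)&(A[:,2]>74)&(A[:,2]<83)&(A[:,1]>-135)]
    f=lambda c:np.maximum(np.maximum(np.linalg.norm(R[:,:2]-c,axis=1)-42,27-np.linalg.norm(R[:,:2]-c,axis=1)),0)
    if len(R)>20: print("ring",ls(f,[583,-70],loss="soft_l1").x.round(1),len(R))
E
python3 f.py s3
```

```text
[584.3 -70.2 194. ] [-4.1730e-01 -3.1125e+00 -4.0000e-04] [ 1.2  0.  -2.7] 25.35358244759353 29.97137725353241
side ball [582.7 -68.9 149.1] 568
ring [580.3 -71.6] 416
ring [564.8 -58. ] 24
```

View pics/s3.png

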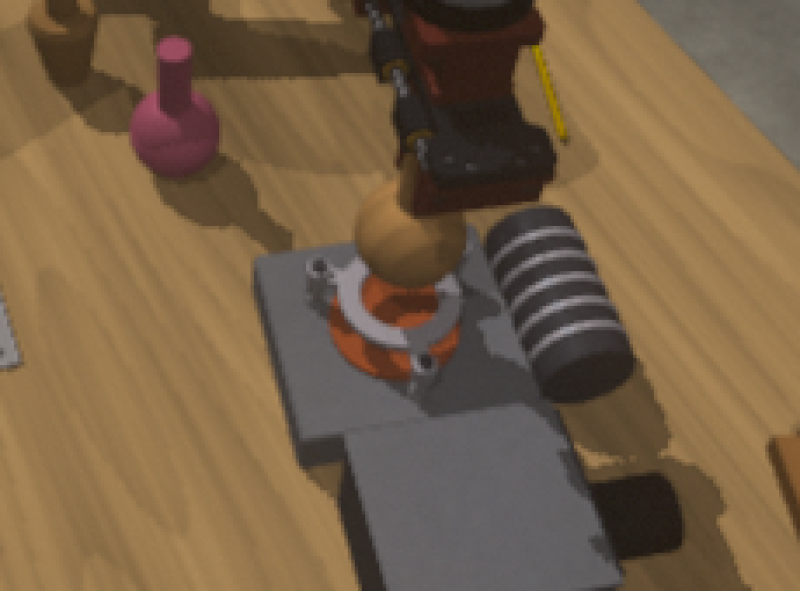

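Call:
{"api": "servo_tool", "payload": {"deltas": [[[0,-1,10],[0,0,0]],[[0,-1,20],[0,0,0]],[[0,-1,29],[0,0,0]],[[0,-1,36],[0,0,0]],[[0,-1,40],[0,0,0]]]}}

```text
t: 10.27
ee_pos: [583.9, -70.7, 152.8]
orientation: [-0.415, -3.111, -0.0]
ft_force: [0.3, -0.7, -3.3]
width: 25.5
grasp_force: 30.0
```

Call:
{"api": "servo_tool", "payload": {"deltas": [[[0,0,2],[0,0,0]],[[0,0,4],[0,0,0]],[[0,0,6],[0,0,0]],[[0,0,8],[0,0,0]],[[0,0,8],[0,0,0]]]}}

```text
t: 10.68
ee_pos: [585.3, -71.3, 147.2]
orientation: [0.416, 3.113, -0.0]
ft_force: [-0.5, -0.8, 3.3]
width: 25.9
grasp_force: 30.0
```

Call:
{"api": "servo_tool", "payload": {"deltas": [[[0,0,2],[0,0,0]],[[0,0,4],[0,0,0]],[[0,0,6],[0,0,0]],[[0,0,8],[0,0,0]],[[0,0,10],[0,0,0]]]}}

```text
t: 11.1
ee_pos: [585.4, -71.3, 137.3]
orientation: [0.416, 3.112, -0.0]
ft_force: [-1.2, -1.7, 7.1]
width: 26.0
grasp_force: 30.0
```

Call:
{"api": "servo_tool", "payload": {"deltas": [[[0,0,1],[0,0,0]],[[0,0,2],[0,0,0]],[[0,0,3],[0,0,0]],[[0,0,4],[0,0,0]],[[0,0,4],[0,0,0]]]}}

```text
t: 11.52
ee_pos: [585.4, -71.3, 133.5]
orientation: [0.416, 3.112, -0.0]
ft_force: [-2.5, -1.1, 9.3]
width: 25.4
grasp_force: 30.0
```

Call:
{"api": "servo_tool", "payload": {"deltas": [[[0,0,1],[0,0,0]],[[0,0,2],[0,0,0]],[[0,0,3],[0,0,0]],[[0,0,3],[0,0,0]]]}}

```text
t: 11.85
ee_pos: [585.5, -71.3, 130.7]
orientation: [0.416, 3.112, -0.0]
ft_force: [-1.4, -1.1, 9.6]
width: 25.5
grasp_force: 30.0
```

Call:
{"api": "servo_tool", "payload": {"deltas": [[[0,0,0.5],[0,0,0]],[[0,0,0.5],[0,0,0]],[[0,0,0.5],[0,0,0]]]}}

```text
t: 12.1
ee_pos: [585.5, -71.4, 130.6]
orientation: [0.416, 3.112, -0.0]
ft_force: [-3.3, -0.6, 11.9]
width: 25.4
grasp_force: 30.0
```

Call:
{"api": "servo_tool", "payload": {"deltas": [[[0,0,0.5],[0,0,0]],[[0,0,1],[0,0,0]],[[0,0,1],[0,0,0]]]}}

```text
t: 12.35
ee_pos: [585.7, -71.5, 130.5]
orientation: [0.416, 3.112, -0.001]
ft_force: [-4.7, -1.8, 20.3]
width: 25.3
grasp_force: 30.0
```

```bash
python3 - <<'E'
from m import *
o=ctrl.get_obs();e=o["ee_pos"];print(e.round(2),o["ft_force"].round(1))
p=get_image("side"); cv2.imwrite("pics/s4.png",cv2.resize(p["frame"][150:320,250:480],(800,591),interpolation=3))
A=pts(p); d=np.linalg.norm(A[:,:2]-[583,-70],axis=1)
B=A[(d<42)&(A[:,2]>66)&(A[:,2]<115)]; print("ball",sphere(B,[583,-70,85],36).round(1))
R=A[(d<43)&(d>34)&(A[:,2]>50)&(A[:,2]<84)]; print("ring z",np.percentile(R[:,2],[10,30,50,70,90]).round(1),len(R))
E
```

```text
[585.74 -71.53 130.49] [-4.7 -1.8 20.3]
ball [583.8 -70.1  85.6]
ring z [59.3 61.6 62.7 63.7 78.9] 243
```

View pics/s4.png

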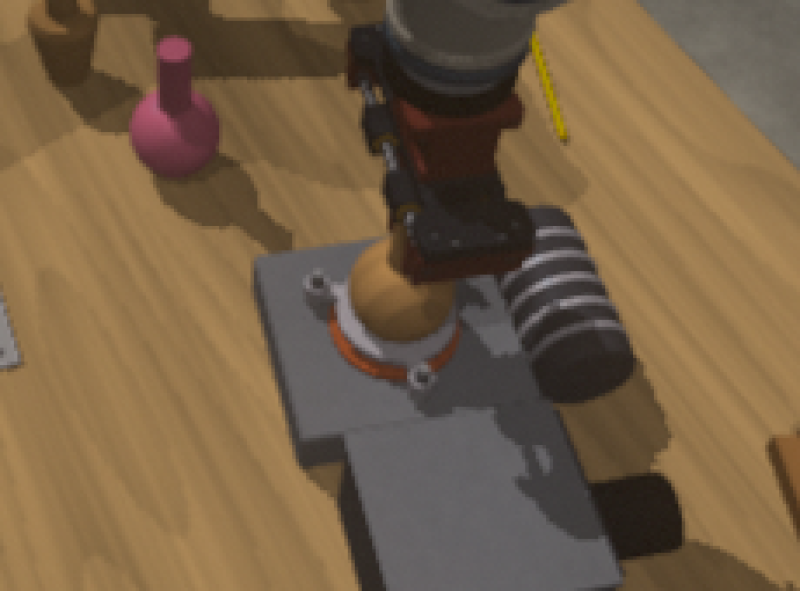

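The force jumped with almost no travel, and the ball centre is about 85.6 mm up, which puts the sole on the disc. The foot is centred and the lid is shut, so I hand in.

```bash
python3 -c "
from workcell import ctrl,close_job
print(ctrl.get_obs()['ft_force']); print(close_job())"
```

```text
[-5.02505571 -0.81869452 19.97259015]
the job is handed in; nothing more can be done
None
```

I clicked the dust-box lid shut, then handed the job in with the bun foot still gripped and pressed, sole on the disc, at about 20 N; the hand-in returned no verdict.

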